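Time the rotator's shaft and hold the collar on its flat

TASK

Help me refit the collar on the sample rotator's drive unit: draw the blue lock slide all the way back to its end stop (beside the green marks), then turn the upright shaft until its flat (with the red line) faces the red pointer on the deck. Then take the loose collar, lower it over the shaft with its brass set-screw on the flat, and finish while holding it still in the gripper, level, not forced against the shaft and halfway up the flat, so that I can tighten the screw; leave the shaft's flat at the pointer and do not knock the screwdriver, the timer or the cartridge away.

Things in the scene. Friction and masses are not known exactly. Their poses are not given: they have to be found in the camera images.
- drive_unit: White drive unit, fixed to the bench: a low box 120 (x) x 240 (y) mm, grey deck 40 mm above the bench. Its origin lies on the bench straight under the shaft axis; the box reaches 60 mm to either side of it along x, 65 mm to -y and 175 mm to +y. Its -x side carries a red pointer on the deck, 47 to 57 mm from the shaft axis, pointing at the shaft.
- drive_shaft (a joint): Turn of the upright shaft in rad, growing counter-clockwise from above; 0 when the flat faces the red pointer (the drive unit's -x). Starts between -1.5 and -0.6; ends at -2.2 and +0.7. Turning it takes about 0.06 N m and it stays where it is left. A dog on the hub runs against the lock slide's tongue at about -0.3 until the slide is drawn back. A short red line on the shaft's top end lies on the flat's side.
- flat_mid (a point): On the shaft axis halfway up the flat, 38 mm above the deck (78 above the bench). Frame turns with the shaft: flat faces its -x, z up. Shaft 20 mm thick, end 62 mm above the deck, 3 mm chamfer; flat with red line, 4 mm deep, from 14 mm above the deck to the end: fingers square on it read 16 mm, elsewhere more, up to 20. Hub disc at the foot 56 mm wide, 7.5 high, its dog to 46 mm from the axis.
- lock_slide (a joint): Travel of the lock slide in m: 0 fully in (locking), 0.045 fully back against its end stop. It moves along the drive unit's +y, away from the shaft, against about 2 N, and stays where it is left. Starts between 0 and 0.008.
- lock_grip (a point): Centre of the lock slide's blue grip, 22 mm above the deck (62 mm above the bench), 90 mm from the shaft axis when fully in; x, y, z as those of the drive unit. The grip is 14 mm thick (x), 24 mm long (y), from 9 to 33 mm above the deck; the rails and carriage beside it stay below 10 mm.
- collar_center (a point): Centre of the loose collar, an aluminium ring 44 mm outside, 24 mm bore, 22 mm high, about 0.12 kg, that stands flat on the bench (centre 11 mm up). z is its bore axis, and its set-screw points to its -x, so it is best gripped across its y.
- set_screw (a point): Outer end of the collar's brass set-screw (8.4 mm in diameter), 29.5 mm from the bore axis at half height, on the collar's -x side. Inside, the 5 mm thick tip stands 3.5 mm into the bore, so the collar goes over the shaft only with the screw on the flat.
- screwdriver: Screwdriver with orange handle, 170 mm long, lying on the bench; bystander.
- timer: White bench timer, 62 x 67 x 20 mm, flat on the bench; bystander.
- cartridge: Test cartridge with blue cap, 62 x 47 x 21 mm, flat on the bench; bystander.
- collar: The same collar, with its origin at the centre of its underside, 11 mm below collar_center, axes alike.
There are look-alikes about, which are no part of the job. Leave any black or orange look-alike of the collar alone.

How it is judged:
On the way, in this order (a step that is already met when the one before it is completed fails the run):
1. the lock slide is drawn fully back (38 mm or more of its 45 mm) (value of joint lock_slide above 0.038 m), for 0.2 s.
2. with the lock back, the shaft is turned until its flat faces the pointer (within 0.13 rad) and rests there, the collar not yet on it (value of joint lock_slide above 0.038 m and value of joint drive_shaft between -0.13 and 0.13 rad and velocity of joint drive_shaft between -0.1 and 0.1 rad/s and horizontal distance between collar_center and flat_mid above 0.05 m), for 0.2 s.
At the end, for the whole second after the job is handed in: Lock slide back 38 mm or more; flat at the pointer within 0.13 rad; collar gripped (over 1 N), still, level within 0.12 rad, centre within 4 mm of the axis and 9 mm of mid-flat height, screw over the flat within 7 mm sideways, pressing on the unit under 12 N (value of joint lock_slide above 0.038 m and value of joint drive_shaft between -0.13 and 0.13 rad and horizontal distance between collar_center and flat_mid below 0.004 m and z of collar_center in the frame of flat_mid between -0.009 and 0.009 m and x of set_screw in the frame of flat_mid below -0.02 m and y of set_screw in the frame of flat_mid between -0.007 and 0.007 m and angle between collar_center's own z axis and vertical below 0.12 rad and contact force between the fingers and collar above 1 N and contact force between collar and drive_unit below 12 N and linear speed of collar below 0.02 m/s); the arm keeps its last pose, push and grip.
It fails at once if the screwdriver is knocked away (moved over 30 mm) (distance of screwdriver from where it was at the start of the episode above 0.03 m).
It fails at once if the timer is knocked away (moved over 30 mm) (distance of timer from where it was at the start of the episode above 0.03 m).
It fails at once if the cartridge is knocked away (moved over 30 mm) (distance of cartridge from where it was at the start of the episode above 0.03 m).
It also fails if it takes over 69 s, if anything falls off the work surface, if the arm or the gripper's body presses on something with over 40 N, if the wrist force passes 120 N, or if a joint passes its speed limit or range.

ROBOT

A 7-joint arm with a two-finger parallel gripper is mounted at the origin on a cart in front of the work surface, level with it; the furniture and walls round the work are solid. World frame = base frame: x ahead of the robot, y to its left, z up, the work surface at z = 0. Lengths are in m, angles in rad, forces in N, time in s.
With the tool pointing down it reaches from about 0.4 to 0.85 m from the base axis. Payload 4.5 kg.
Tool frame: the origin (TCP) lies at the very end of the fingers, on their centre line; the grasp point (between the pads) lies 19 mm behind it; y points along the fingers, x is the direction in which the jaws open and shut, and the axes are right-handed (so a half turn about y gives the same grasp; the last joint's range is limited). The gripper opens to 88 mm and grips with 3 to 60 N. Pads are 18 mm wide; open, the fingers measure 123 mm over their backs; the gripper's body (75 mm by 187 mm) begins 45 mm behind the grasp point.
Start: joints at [0.034, 0.689, -0.195, 1.565, 0.157, 0.902, -0.215], TCP at [0.625, 0, 0.239] pointing down, gripper open.
Joint ranges: [-3.01, 3.01], [-0.46, 2.08], [-1.47, 1.51], [0.13, 2.56], [-1, 4.14], [0.04, 2.09], [-2.66, 2.66]. Speed limits (rad/s): [2.57, 2.57, 3.14, 3.14, 3.14, 3.14, 3.14].

INTERFACE

Orientations are given as a unit quaternion [x, y, z, w].
In Python, from plant import r gives the robot as it stands.
- The arm moves only by the shell command python3 -m inch 'ROWS' [OPENING] [FORCE]. ROWS is JSON, a list of rows, each a list of 6 numbers: the shift along the tool's x, y, z in mm, then the turn, a rotation vector about the tool's x, y, z in rad. In form: [[x, y, z, ax, ay, az], ...]. A call has 1 to 12 rows; each row shifts and turns the commanded pose from where the row before left it, along the tool's axes as they then stand; what a row does not reach is not made up. A row lasts 1/12 s, in which the tool goes at most 41.7 mm and 7.16 degrees, less where a joint would pass 70% of its speed; a pose out of reach is approached as far as the arm can. A call is refused whole if a number of a shift passes 41.7 or a number of a turn 0.125, either way. A call with a gripper value outside its range is refused whole. OPENING is the finger opening in mm, from 0 to 88.1, set as the call begins (- or left out, the last holds). The fingers move at their own pace and stop on an object; FORCE is the grip in N (left out, the last holds). Time passes only in rows, so rows that do not move let the fingers close. It gives the time, the measured TCP pose, the force and the opening at its end, in the units of the state.
- r.get_state(): the state, without advancing time (a new reading comes with each control period).
- r.snapshot(name): name is "scene" or "side" or "wrist"; returns a dict with "img" (480x640x3 uint8, red, green, blue), "range_z" (480x640 float32, m along the optical axis (not along the pixel's ray), 0 where there is no reading), "mtx" (3x3 intrinsics, pixels), "camera_from_world" (4x4, takes a point from world to camera coordinates); the wrist camera has in their place "tool_from_camera" (4x4, takes a point from camera to tool coordinates, whose origin is the TCP and whose axes are the tool frame's). Camera axes: x right, y down, z forward; pixel columns grow to the right and rows downward; lengths in m; the calibration is good to about 2 mm. A picture is of the moment at which its call begins: read the wrist's pose just before it.
- r.finish_job(): hands the job in, once; it reports no verdict.
The state is a dict: "clock": time; "q": joint angles; "qd": joint speeds; "joint_torque": joint torques, N m; "tool_pos": TCP position; "eef_rot": TCP orientation; "contact_force": force on the tool from outside, world axes, zero at the start; "moment": the same for the moment, N m; "opening": opening from 0.0 (shut) to 1.0 (fully open).
Only numpy, scipy, OpenCV 4.12 (cv2) and the standard library are available. Lean on these libraries where they do the work, as an engineer would, in place of code of your own. Each camera call takes 0.05 s, during which the arm holds its last target.

## Working session

There is one attempt and no reset: what is moved stays moved. The work goes in short steps, Python scripts to look and compute and a shell command to move; the robot and the scene stay as the last step left them, time stands still between calls to the robot, and variables do not carry over. Pictures are saved under pics/ and viewed, and the job is handed in when it is done.

```bash
ls; mkdir -p pics
cat > h.py <<'E'
import numpy as np,cv2
from plant import r
from scipy.spatial.transform import Rotation as R
def snap(n,name):
    s=r.get_state(); d=r.snapshot(n); d['s']=s
    cv2.imwrite('pics/'+name+'.png',d['img'][:,:,::-1])
    np.savez('pics/'+name+'.npz',img=d['img'],z=d['range_z'],K=d['mtx'],T=world_from_cam(d,s))
    return d
def world_from_cam(d,s):
    if 'camera_from_world' in d: return np.linalg.inv(d['camera_from_world'])
    W=np.eye(4);W[:3,:3]=R.from_quat(s['eef_rot']).as_matrix();W[:3,3]=s['tool_pos']
    return W@np.array(d['tool_from_camera'])
def load(name): return np.load('pics/'+name+'.npz')
def px(n,u,v,z=None):
    d=load(n) if isinstance(n,str) else n
    K=d['K'];T=d['T']; q=np.linalg.inv(K)@[u,v,1]
    if z is None:
        zz=d['z'][int(round(v)),int(round(u))]; return (T@np.r_[q*zz,1])[:3]
    o=T[:3,3];dd=T[:3,:3]@q; return o+dd*(z-o[2])/dd[2]
def crop(n,u0,v0,u1,v1,k,out):
    im=load(n)['img'][v0:v1,u0:u1,::-1]
    cv2.imwrite('pics/'+out+'.png',cv2.resize(im,None,fx=k,fy=k,interpolation=cv2.INTER_CUBIC))
E
python3 - <<'E'
from h import *
for c in ['scene','side','wrist']: snap(c,c+'0')
print(r.get_state())
for c in ['scene0','side0','wrist0']: print(load(c)['T'])
E
```

```text
pics
{'clock': 0.15, 'q': array([ 0.03378748,  0.68978517, -0.19451297,  1.56606743,  0.15730496,
        0.90252667, -0.21508692]), 'qd': array([ 1.93079145e-03, -2.51226197e-03,  7.67991712e-05, -4.54442831e-03,
        1.13345108e-03,  1.17001614e-03, -1.52511253e-03]), 'joint_torque': array([-1.46674727e-03, -5.27863634e+01, -1.26819178e+00, -1.53587687e+01,
       -5.24473807e-02,  3.92338901e-03,  1.12435155e-04]), 'tool_pos': array([ 6.24527557e-01, -3.83305677e-05,  2.38107804e-01]), 'eef_rot': array([ 7.07148688e-01, -4.64697484e-04, -5.20037520e-04, -7.07064528e-01]), 'contact_force': array([ 0.08684175,  0.33638325, -0.50353058]), 'moment': array([-0.07760094, -0.01360016,  0.00882818]), 'opening': 0.9973053485780604}
[[ 0.88854824 -0.22043968  0.40235354 -0.05927315]
 [-0.45806745 -0.37730109  0.80487148 -1.09044006]
 [-0.02561718 -0.8994722  -0.43622646  0.65053286]
 [ 0.          0.          0.          1.        ]]
[[ 0.94324594 -0.19795121  0.26665034  0.18742414]
 [-0.33190688 -0.53489831  0.77699525 -0.92554353]
 [-0.01117634 -0.8214007  -0.57024203  0.73437789]
 [ 0.          0.          0.          1.        ]]
[[ 0.99999678  0.00180698 -0.00177916  0.6238765 ]
 [ 0.00113547 -0.94639927 -0.32299711  0.08333052]
 [-0.00226745  0.32299405 -0.94639828  0.38399018]
 [ 0.          0.          0.          1.        ]]
```

View pics/scene0.png

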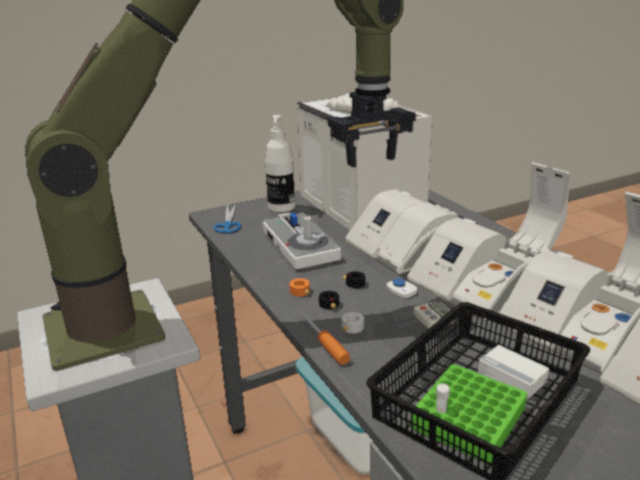

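View pics/side0.png

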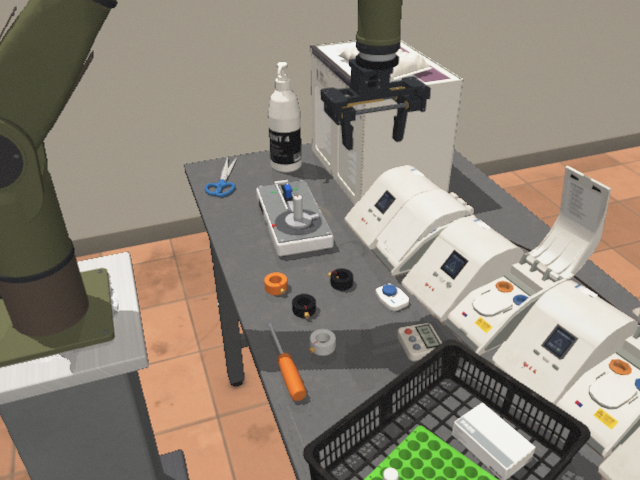

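View pics/wrist0.png

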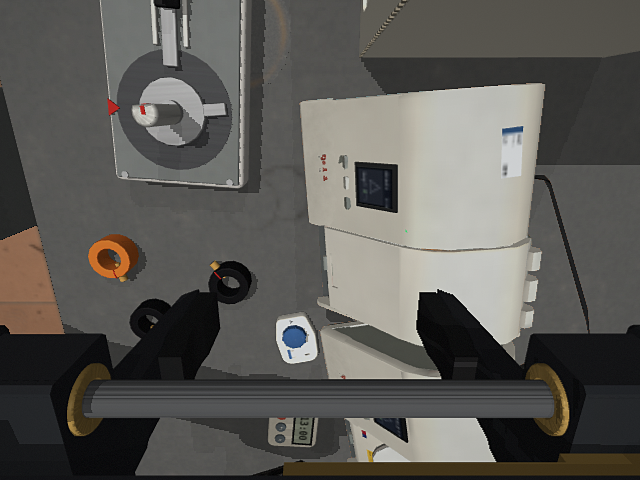

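Collar candidates in the side view: orange ring (276,284), black rings (305,306) and (341,280), and the aluminium ring (322,342). The aluminium one matches the description. In the wrist view the shaft is at (150,113), with the red pointer at (112,108).

Run:
```python
from h import *
crop('side0',280,310,360,370,10,'c_collar')
crop('side0',240,165,350,255,7,'c_unit')
crop('wrist0',90,0,270,195,4,'c_unitw')
```

```text
(no output)
```

View pics/c_collar.png

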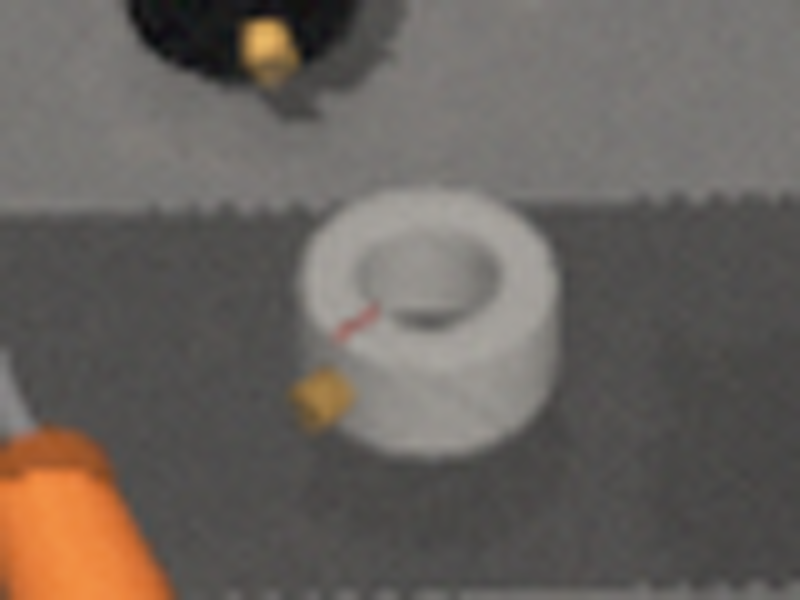

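View pics/c_unit.png

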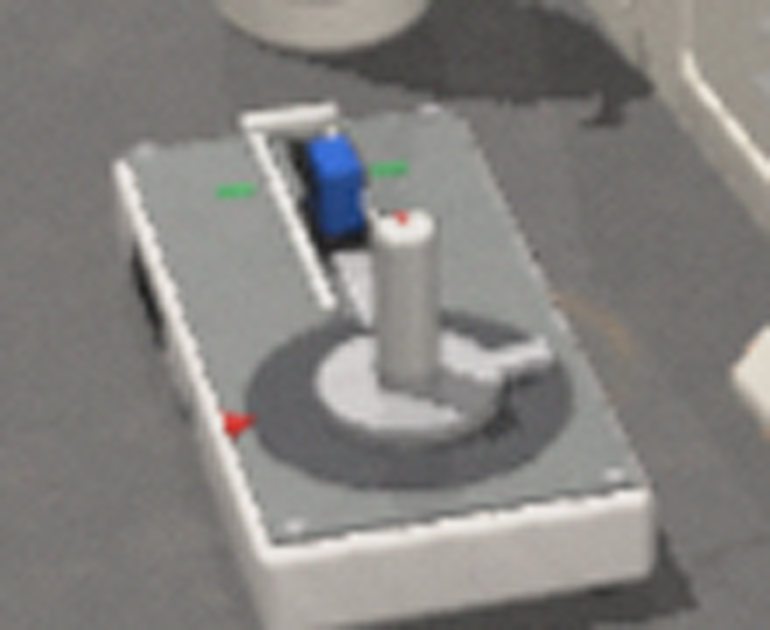

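View pics/c_unitw.png

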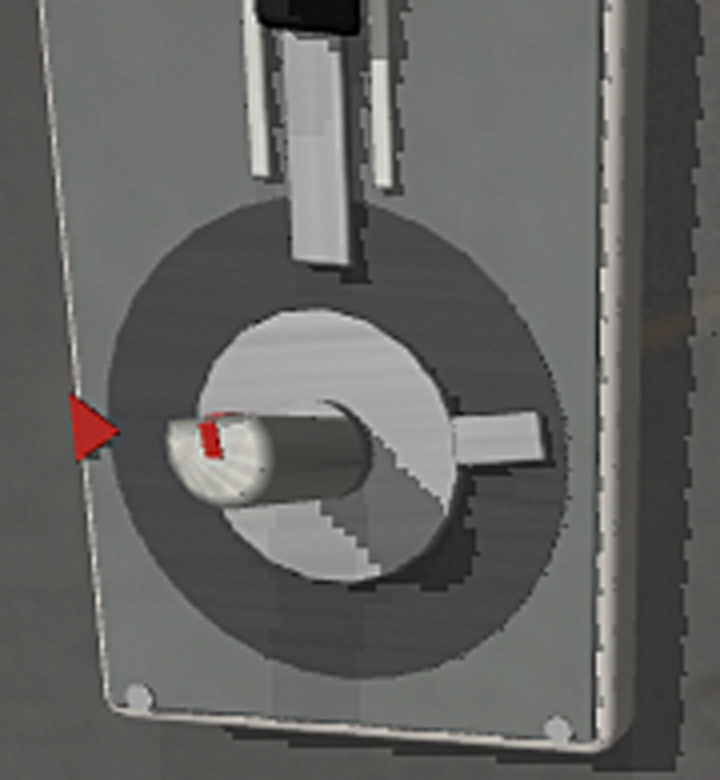

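Run:
```python
from h import *
w=lambda u,v,z=None:px('wrist0',90+u/4,v/4,z).round(4)
print('pointer',w(120,432,.04),w(72,395,.04),w(75,460,.04), w(100,430))
print('pointer base mid', w(73,428,.04))
print('deck left edge',w(45,30,.04),w(105,690,.04))
print('deck corners',w(115,712,.04),w(590,745,.04))
print('tongue tip',w(293,262,.05),w(352,264,.05),w(320,200), 'dog', w(545,412,.047),w(548,458,.047),w(455,418,.047),w(455,465,.047))
print('shaft top', w(220,455),w(220,455,.102),'red',w(203,425,.102),w(214,457,.102))
d=load('wrist0')
# deck points fit
for nm,(u0,v0,u1,v1) in {'side0':(240,165,350,255)}.items():
    s=lambda u,v,z=None:px(nm,240+u/7,165+v/7,z).round(4)
    print('side shaft top',s(405,230,.102),'grip top',s(332,145,.073),'ptr',s(255,420,.04),'corners',s(268,548,.04),s(648,487,.04),s(118,160,.04))
    print('green',s(235,190,.04),s(388,168,.04))
c=lambda u,v,z=None:px('side0',280+u/10,310+v/10,z).round(4)
print('collar top extremes',c(300,275,.022),c(560,280,.022),c(430,187,.022),c(430,370,.022),'bore',c(355,275,.022),c(500,275,.022),c(428,225,.022),c(428,320,.022))
print('screw',c(310,400,.011),c(322,400,.011),'red',c(380,308,.022),c(338,337,.022), c(330,400))
```

```text
pointer [0.4508 0.084  0.04  ] [0.4417 0.0916 0.04  ] [0.4399 0.0782 0.04  ] [0.4475 0.0844 0.0419]
pointer base mid [0.4407 0.0849 0.04  ]
deck left edge [0.4487 0.1606 0.04  ] [0.4378 0.0279 0.04  ]
deck corners [0.4392 0.0228 0.04  ] [0.5486 0.0153 0.04  ]
tongue tip [0.4968 0.1169 0.05  ] [0.5088 0.1166 0.05  ] [0.5025 0.1289 0.0465] dog [0.5454 0.0881 0.047 ] [0.5453 0.0789 0.047 ] [0.5262 0.0869 0.047 ] [0.5252 0.0774 0.047 ]
shaft top [0.4991 0.08   0.1015] [0.4993 0.08   0.102 ] red [0.497  0.0851 0.102 ] [0.4982 0.0797 0.102 ]
side shaft top [0.4977 0.0718 0.102 ] grip top [0.5065 0.1747 0.073 ] ptr [0.452  0.0814 0.04  ] corners [0.4368 0.0169 0.04  ] [0.5496 0.0078 0.04  ] [0.4534 0.2449 0.04  ]
green [0.4841 0.2128 0.04  ] [0.5352 0.2088 0.04  ]
collar top extremes [ 0.4153 -0.2379  0.022 ] [ 0.4558 -0.2539  0.022 ] [ 0.4431 -0.2255  0.022 ] [ 0.4282 -0.266   0.022 ] bore [ 0.424 -0.241  0.022] [ 0.4468 -0.2494  0.022 ] [ 0.4396 -0.2341  0.022 ] [ 0.4319 -0.2551  0.022 ]
screw [ 0.4108 -0.2554  0.011 ] [ 0.4127 -0.2561  0.011 ] red [ 0.4253 -0.2497  0.022 ] [ 0.4165 -0.2537  0.022 ] [ 0.4142 -0.2557  0.0101]
```

Run:
```python
from h import *
H=np.full((600,500),-1.0) # x .2-.8 rows?, 
img=np.zeros((500,500,3),np.uint8)
hm=np.zeros((500,500))
for n in ['scene0','side0']:
    d=load(n);v,u=np.mgrid[0:480,0:640];z=d['z']
    P=np.stack([u,v,np.ones_like(u)],-1)@np.linalg.inv(d['K']).T*z[...,None]
    P=P@d['T'][:3,:3].T+d['T'][:3,3]
    m=(z>0)&(P[...,2]<.45)
    p=P[m]; i=((.5-p[:,1])*500).astype(int); j=((p[:,0]-.2)*700).astype(int)
    ok=(i>=0)&(i<500)&(j>=0)&(j<500)
    np.maximum.at(hm,(i[ok],j[ok]),p[ok,2])
g=cv2.dilate(hm.astype(np.float32),np.ones((5,5)))
im=cv2.applyColorMap((np.clip(g/.3,0,1)*255).astype(np.uint8),cv2.COLORMAP_JET)
for k in range(6):
    cv2.line(im,(k*70,0),(k*70,500),(255,255,255),1); cv2.putText(im,f'{.2+.1*k:.1f}',(k*70,10),0,.35,(255,255,255))
for k in range(10):
    cv2.line(im,(0,k*50),(500,k*50),(255,255,255),1); cv2.putText(im,f'{.5-.1*k:.1f}',(0,k*50+10),0,.35,(255,255,255))
cv2.imwrite('pics/hm.png',im)
```

```text
(no output)
```

View pics/hm.png

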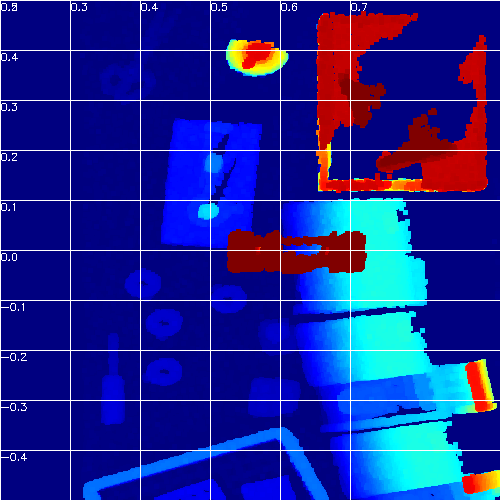

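```bash
python3 -m inch '[[-20,15,29,0,0.0125,0],[-20,15,29,0,0.0125,0],[-20,15,29,0,0.0125,0],[-20,15,29,0,0.0125,0],[-20,15,29,0,0.0125,0],[-20,15,29,0,0.0125,0],[0,0,0,0,0,0],[0,0,0,0,0,0]]' 45 20
python3 - <<'E'
from h import *
snap('wrist','w1')
E
```

```text
clock: 0.82
tool_pos: [0.5085, 0.1801, 0.1479]
eef_rot: [-0.707, 0.025, -0.023, 0.707]
contact_force: [0.5, -0.1, -0.4]
opening: 0.512
```

View pics/w1.png

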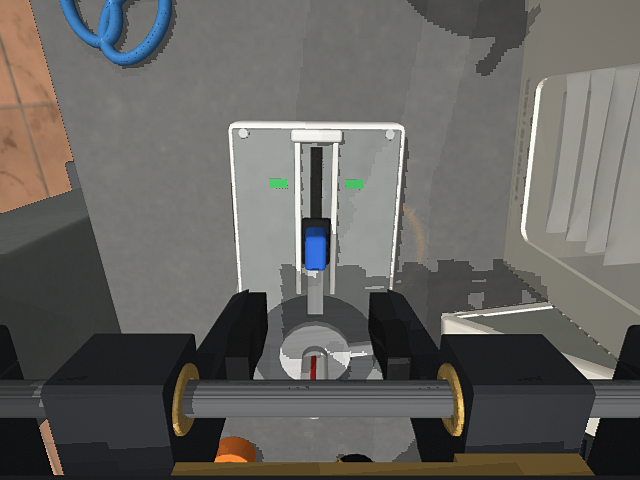

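Run:
```python
from h import *
crop('w1',215,110,425,400,2,'c')
im=cv2.imread('pics/c.png'); cv2.imwrite('pics/c_w1.png',im)
d=load('w1'); b=d['img'].astype(int); m=(b[...,2]>b[...,0]+60)&(b[...,2]>90); m[:200]=0
ys,xs=np.nonzero(m)
P=np.array([px('w1',x,y) for x,y in zip(xs,ys)]); t=P[P[:,2]>.071]
print(len(P),P.min(0),P.max(0),'top',t.mean(0),t.min(0),t.max(0))
```

```text
860 [0.4985039  0.16486625 0.05199596] [0.51399335 0.2632851  0.29387206] top [0.50561523 0.17716401 0.07300638] [0.4985039  0.16486625 0.07102769] [0.51399335 0.2632851  0.29387206]
```

View pics/c_w1.png

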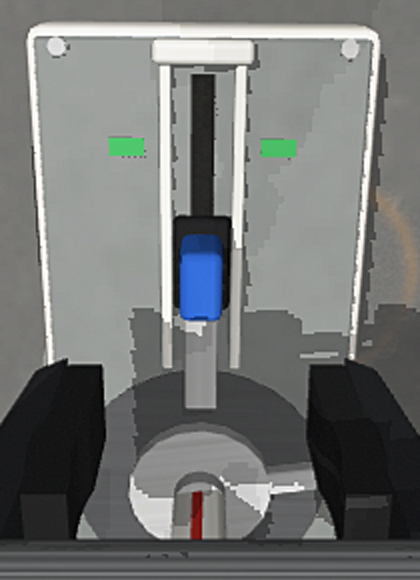

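The grip's blue top is centred at crop pixel (200,290), world (0.5056, 0.177, 0.073), which matches its stated height.

```bash
python3 -m inch '[[-1,23,-1,0,0,0],[-1,23,-1,0,0,0],[-1,23,-1,0,0,0],[0,23.5,0,0,0,0],[0,0,0,0,0,0],[0,0,0,0,0,0]]'; python3 -m inch '[[0,0,0,0,0,0],[0,0,0,0,0,0],[0,0,0,0,0,0],[0,0,0,0,0,0],[0,0,0,0,0,0]]' 0 20;  python3 - <<'E'
from h import *
d=load('w1')
f=lambda u,v:px('w1',215+u/2,110+v/2,.04)
a,b=f(57,45),f(350,48); print(a,b,np.arctan2(*(b-a)[[1,0]]))
for v in (120,200,300):
    print(v,f(34+(v-40)*.065,v))
s=r.get_state();print(R.from_quat(s['eef_rot']).as_matrix().round(3))
E
```

```text
clock: 1.37
tool_pos: [0.5079, 0.173, 0.056]
eef_rot: [0.707, -0.028, 0.027, -0.706]
contact_force: [0.3, 0.3, 0.4]
opening: 0.51
clock: 1.78
tool_pos: [0.5064, 0.175, 0.0569]
eef_rot: [0.707, -0.027, 0.026, -0.707]
contact_force: [-6.1, 1.5, 6.1]
opening: 0.156
[0.46360125 0.2521702  0.04      ] [0.5594608  0.24469222 0.04      ] -0.07785211470635436
120 [0.45434207 0.22822759 0.04      ]
200 [0.45225517 0.2003464  0.04      ]
300 [0.44942735 0.16256622 0.04      ]
[[ 0.997 -0.001  0.075]
 [-0.075 -0.     0.997]
 [-0.001 -1.    -0.   ]]
```

```bash
python3 -m inch '[[0,0,6,0,0,0],[0,0,6,0,0,0],[0,0,6,0,0,0],[0,0,6,0,0,0],[0,0,6,0,0,0],[0,0,6,0,0,0],[0,0,0,0,0,0]]'; python3 -m inch '[[0,0,2,0,0,0],[0,0,2,0,0,0],[0,0,0,0,0,0]]'
```

```text
clock: 2.37
tool_pos: [0.5094, 0.2119, 0.0569]
eef_rot: [-0.707, 0.026, -0.026, 0.707]
contact_force: [-3.1, 2.7, 6.6]
opening: 0.159
clock: 2.62
tool_pos: [0.5095, 0.2145, 0.0569]
eef_rot: [0.707, -0.027, 0.026, -0.706]
contact_force: [-2.4, -0.4, 6.3]
opening: 0.161
```

```bash
python3 -m inch '[[0,0,3,0,0,0],[0,0,2,0,0,0],[0,0,0,0,0,0],[0,0,0,0,0,0]]';python3 - <<'E'
from h import *
print(r.get_state()['contact_force'])
snap('wrist','w2')
E
```

```text
clock: 2.95
tool_pos: [0.5096, 0.2147, 0.0569]
eef_rot: [0.709, -0.029, 0.027, -0.704]
contact_force: [-2.1, -8.2, 9.8]
opening: 0.157
[-2.14047488 -8.23958895  9.82239734]
```

View pics/w2.png

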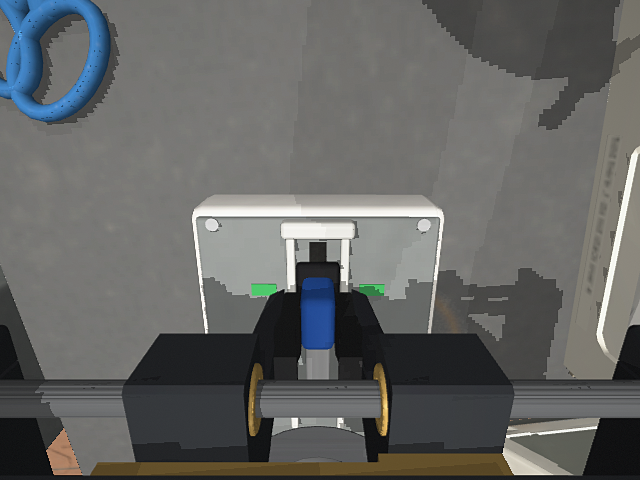

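Slide is on its end stop: it no longer moves under −8 N, and the blue grip at (318,313) sits beside the green marks at (264,290) and (371,290). Releasing and moving over the shaft.

```bash
python3 -m inch '[[0,0,-2.5,0,0,0],[0,0,0,0,0,0],[0,0,0,0,0,0],[0,-30,0,0,0,0],[0,-30,0,0,0,0],[0,-30,0,0,0,0],[0,-10,-33,0,0.12,0],[0,0,-33,0,0.12,0]]' 45; python3 -m inch '[[0,0,0,0,0.121,0],[0,0,0,0,0.121,0],[0,0,0,0,0.121,0],[0,0,0,0,0.121,0],[0,0,0,0,0.121,0],[0,0,0,0,0.121,0],[0,0,0,0,0.121,0],[0,0,0,0,0.121,0],[0,0,0,0,0.121,0],[0,0,0,0,0.121,0],[0,0,0,0,0,0]]'
python3 - <<'E'
from h import *
s=r.get_state();M=R.from_quat(s['eef_rot']).as_matrix();print(M.round(3),np.arctan2(M[1,0],M[0,0]),s['tool_pos'],s['q'],s['contact_force'])
snap('wrist','w3')
E
```

```text
clock: 3.67
tool_pos: [0.5046, 0.1552, 0.1592]
eef_rot: [-0.696, 0.109, -0.114, 0.701]
contact_force: [0.6, -0.1, -0.6]
opening: 0.511
clock: 4.58
tool_pos: [0.5018, 0.153, 0.1561]
eef_rot: [-0.511, 0.489, -0.489, 0.511]
contact_force: [-0.3, 0.3, 0.1]
opening: 0.511
[[ 0.044  0.     0.999]
 [-0.999  0.     0.044]
 [-0.    -1.     0.001]] -1.5265622489373611 [0.50176636 0.15295288 0.15607855] [-0.55142097  0.70470167  0.27844336  1.96238518 -0.36505296  0.52223864
 -1.54378551] [-0.2933226   0.32393972  0.10429585]
```

View pics/w3.png

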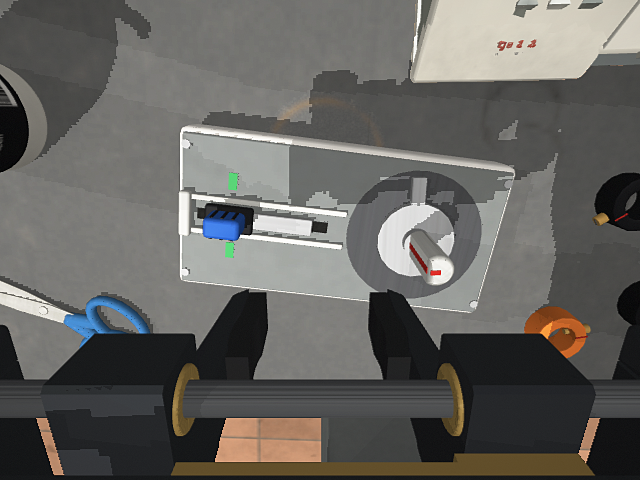

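Run:
```python
from h import *
crop('w3',340,160,520,310,4,'c_w3')
```

```text
(no output)
```

View pics/c_w3.png

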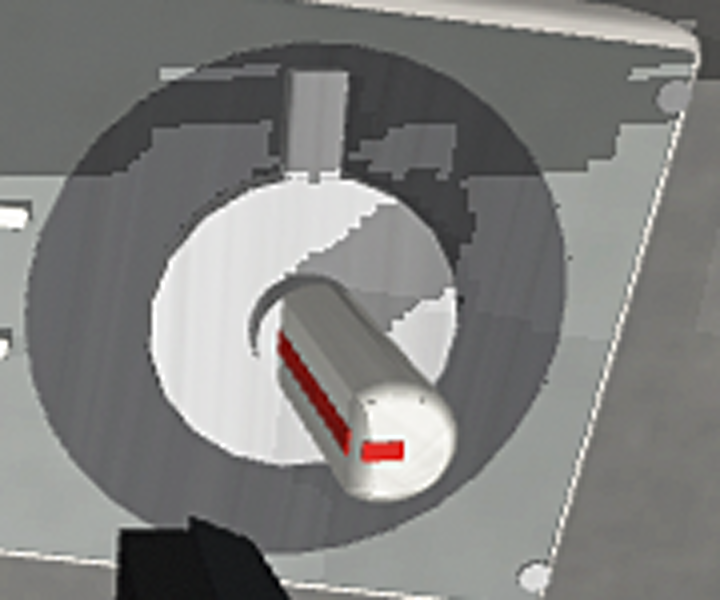

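Run:
```python
from h import *
f=lambda u,v,z=None:px('w3',340+u/4,160+v/4,z)
ang=lambda a,b:np.arctan2(b[1]-a[1],b[0]-a[0])
a,b=f(402,450,.102),f(363,452,.102); print('red',a,b,ang(a,b), f(385,452))
c=f(304,322,.0475)
print('hub c',c, 'edges',f(150,325,.0475),f(458,318,.0475),f(310,178,.0475))
d0,d1=f(311,170,.0475),f(318,72,.0475); print('dog',d0,d1,ang(d0,d1),ang(c,f(317,80,.0475)))
p=f(291,72,.0475),f(287,170,.0475),f(348,72,.0475),f(343,172,.0475); print(ang(p[1],p[0]),ang(p[3],p[2]))
print('flat edge top', ang(f(368,398,.099),f(352,495,.099)), f(405,440,.102))
# dark disc fit: deck circle
print('disc', f(25,310,.04),f(565,265,.04),f(330,43,.04),f(280,550,.04))
```

```text
red [0.49801583 0.07974317 0.102     ] [0.49743805 0.08539791 0.102     ] 1.6726177213469142 [0.4978011  0.08236202 0.10249432]
hub c [0.4985811 0.080607  0.0475   ] edges [0.49674309 0.10835312 0.0475    ] [0.5006065  0.05293347 0.0475    ] [0.52521708 0.08304006 0.0475    ]
dog [0.52665226 0.08305438 0.0475    ] [0.54378803 0.0841221  0.0475    ] 0.06222929657878033 0.07974782197412264
0.08688138701750119 0.09005292068646355
flat edge top 3.133105215305632 [0.49962166 0.07954736 0.102     ]
disc [0.49602616 0.13041811 0.04      ] [0.5092524  0.03197155 0.04      ] [0.54772238 0.08059925 0.04      ] [0.44857151 0.07691871 0.04      ]
```

```bash
python3 -m inch '[[37,0,-3.2,0,0,0],[37,0,-3.2,0,-0.045,0],[0,0,0,0,0,0],[0,0,0,0,0,0]]'
python3 - <<'E'
from h import *
s=r.get_state();M=R.from_quat(s['eef_rot']).as_matrix();print(np.arctan2(M[1,0],M[0,0]),s['tool_pos'])
print('tool shift', M.T@(np.array([.4987,.079,.068])-s['tool_pos'])*1000)
E
```

```text
clock: 4.97
tool_pos: [0.4988, 0.0751, 0.1565]
eef_rot: [0.522, -0.477, 0.478, -0.522]
contact_force: [0.9, 1.6, -0.7]
opening: 0.508
-1.4820904645603306 [0.49881461 0.07511486 0.15647015]
tool shift [-3.94290774 88.46742926  0.20651663]
```

```bash
python3 -m inch '[[0,15,0,0,0,0],[0,15,0,0,0,0],[0,0,0,0,0,0],[0,0,0,0,0,0]]'
python3 - <<'E'
from h import *
s=r.get_state();M=R.from_quat(s['eef_rot']).as_matrix();print(np.arctan2(M[1,0],M[0,0]),s['tool_pos'])
print('tool shift', M.T@(np.array([.4987,.079,.068])-s['tool_pos'])*1000)
E
```

```text
clock: 5.3
tool_pos: [0.4983, 0.0791, 0.1259]
eef_rot: [0.523, -0.476, 0.475, -0.523]
contact_force: [-0.9, 0.3, -0.1]
opening: 0.511
-1.476818299414372 [0.49830822 0.07911647 0.12585587]
tool shift [ 0.20643113 57.85520082  0.44978764]
```

```bash
python3 -m inch '[[0,19.5,0,0,0,0],[0,19.5,0,0,0,0],[0,19,0,0,0,0],[0,0,0,0,0,0],[0,0,0,0,0,0]]'; python3 -m inch '[[0,0,0,0,0,0],[0,0,0,0,0,0],[0,0,0,0,0,0],[0,0,0,0,0,0],[0,0,0,0,0,0],[0,0,0,0,0,0]]' 0 20
python3 - <<'E'
from h import *
s=r.get_state();M=R.from_quat(s['eef_rot']).as_matrix();print(np.arctan2(M[1,0],M[0,0]),s['tool_pos'],s['opening']*88.1,s['contact_force'],s['moment'])
E
```

```text
clock: 5.72
tool_pos: [0.4986, 0.0783, 0.0684]
eef_rot: [0.523, -0.477, 0.476, -0.522]
contact_force: [-0.2, 0.2, 0.4]
opening: 0.509
clock: 6.22
tool_pos: [0.4989, 0.08, 0.069]
eef_rot: [-0.522, 0.477, -0.476, 0.524]
contact_force: [-1.0, 4.8, 6.6]
opening: 0.178
-1.4779842361835889 [0.49892694 0.07999432 0.06897709] 15.71291379158273 [-1.01948776  4.80683408  6.55356648] [ 1.10508405  0.29985598 -0.06677491]
```

Opening reads 15.7 mm, so the fingers are square on the flat. I now turn the shaft by +1.40 rad.

```bash
python3 -m inch '[[0,0,0.2,0,-0.08,0],[0,0,0.2,0,-0.12,0],[0,0,0.2,0,-0.12,0],[0,0,0.2,0,-0.12,0],[0,0,0.2,0,-0.12,0],[0,0,0.2,0,-0.12,0],[0,0,0.2,0,-0.12,0],[0,0,0.2,0,-0.12,0],[0,0,0.2,0,-0.12,0],[0,0,0.2,0,-0.12,0],[0,0,0.2,0,-0.12,0],[0,0,0.2,0,-0.12,0]]'; python3 -m inch '[[0,0,0,0,0,0],[0,0,0,0,0,0],[0,0,0,0,0,0],[0,0,0,0,0,0]]'
python3 - <<'E'
from h import *
s=r.get_state();M=R.from_quat(s['eef_rot']).as_matrix();print(np.arctan2(M[1,0],M[0,0]),s['tool_pos'],s['opening']*88.1,s['contact_force'],s['moment'],s['q'])
E
```

```text
clock: 7.22
tool_pos: [0.5009, 0.0814, 0.069]
eef_rot: [-0.706, 0.025, -0.026, 0.708]
contact_force: [-0.8, 6.1, 4.8]
opening: 0.179
clock: 7.55
tool_pos: [0.5009, 0.0814, 0.069]
eef_rot: [-0.706, 0.027, -0.028, 0.708]
contact_force: [-1.1, 5.2, 6.6]
opening: 0.179
-0.0776780523268998 [0.50093127 0.08142251 0.06902348] 15.74235521867787 [-1.11984549  5.23186542  6.5740592 ] [0.98563555 0.33867589 0.04010406] [-0.18985269  0.82667756 -0.0998477   2.04781834  0.26422783  0.27575069
 -0.58974499]
```

```bash
python3 -m inch '[[0,0,0,0,0,0],[0,0,0,0,0,0],[0,0,0,0,0,0],[0,0,0,0,0,0],[0,-30,0,0,0,0],[0,-30,0,0,0,0],[0,-30,0,0,0,0],[0,-30,-15,0,0,0],[0,0,-25,0,0,0],[0,0,-25,0,0,0],[0,0,0,0,0,0],[0,0,0,0,0,0]]' 60
python3 - <<'E'
from h import *
s=r.get_state();M=R.from_quat(s['eef_rot']).as_matrix();print(np.arctan2(M[1,0],M[0,0]),s['tool_pos'])
snap('wrist','w4')
crop('w4',220,60,440,360,2,'c_w4')
E
```

```text
clock: 8.55
tool_pos: [0.4947, 0.0124, 0.1882]
eef_rot: [0.707, -0.03, 0.03, -0.706]
contact_force: [-0.4, 0.7, -0.5]
opening: 0.677
-0.08391656668292727 [0.49473112 0.01239421 0.18820727]
```

View pics/w4.png

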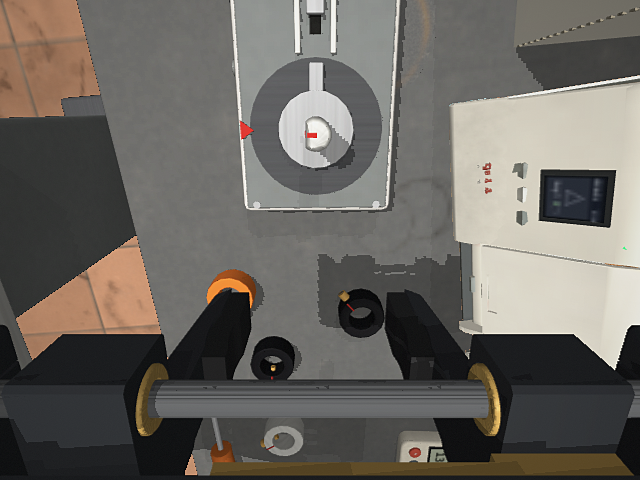

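Run:
```python
from h import *
crop('w4',230,40,410,220,4,'c_w4')
```

```text
(no output)
```

View pics/c_w4.png

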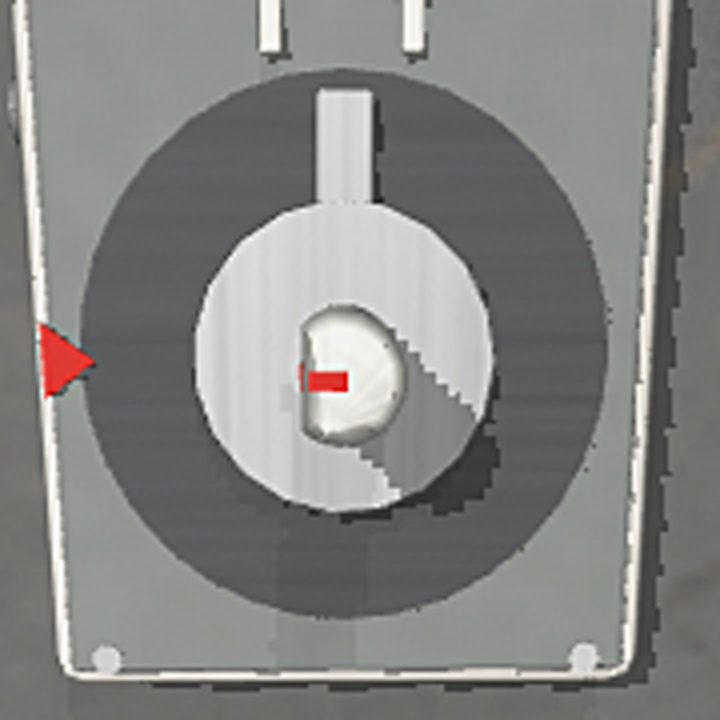

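Run:
```python
from h import *
f=lambda u,v,z:px('w4',230+u/4,40+v/4,z)
ang=lambda a,b:np.arctan2(b[1]-a[1],b[0]-a[0])
c=np.mean([f(195,357,.0475),f(493,357,.0475)],0)[0],np.mean([f(345,203,.0475),f(345,511,.0475)],0)[1]
print('hub',c)
print('disc',np.mean([f(82,340,.04),f(608,340,.04),f(345,70,.04),f(345,618,.04)],0), f(82,340,.04),f(608,340,.04),f(345,70,.04),f(345,618,.04))
print('shaft top right/top/bot',f(405,378,.099),f(345,305,.099),f(345,445,.099))
a,b=f(348,381,.102),f(305,381,.102);print('red ang-pi',ang(b,a))
print('dog-90',ang(f(317,200,.0475),f(316,92,.0475))-np.pi/2,ang(f(373,200,.0475),f(373,92,.0475))-np.pi/2)
a,b=f(106,659,.04),f(583,657,.04);print('screws',a,b,ang(a,b))
t=f(96,361,.04);print('ptr',t, ang(t,np.r_[c,0]))
# collar preview
g=lambda u,v,z:px('w4',u,v,z)
print('collar',g(283,438,.022),'screw',g(263,445,.011))
```

```text
hub (np.float64(0.4983932172434151), np.float64(0.08053109067432158))
disc [0.49861977 0.08233676 0.04      ] [0.44928439 0.08822285 0.04      ] [0.54824612 0.08000597 0.04      ] [0.50266045 0.13023024 0.04      ] [0.49428814 0.030888   0.04      ]
shaft top right/top/bot [0.50786649 0.08014446 0.099     ] [0.4996588  0.09143358 0.099     ] [0.49793193 0.07094338 0.099     ]
red ang-pi -0.08281465824814403
dog-90 -0.0802135047967294 -0.0780071731448333
screws [0.44541042 0.02646948 0.04      ] [0.54154447 0.01892487 0.04      ] -0.07831958915327267
ptr [0.451393   0.08421568 0.04      ] -0.07823505049919771
collar [ 0.43541623 -0.23767937  0.022     ] screw [ 0.40940358 -0.25777971  0.011     ]
```

Flat is at the pointer: the red line, the dog and the deck edge agree to within 0.005 rad. Going to the collar.

```bash
python3 -m inch '[[-9.7,4.7,-35,0,0,0],[-9.7,4.7,-35,0,0,0],[-9.7,4.7,-35,0,0,0],[-9.7,4.7,-35,0,0,0],[-9.7,4.7,-35,0,0,0],[-9.7,4.7,-35,0,0,0],[-9.7,4.7,-35,0,0,0],[-9.7,4.7,-35,0,0,0]]' 65; python3 -m inch '[[0,0,0,0,0.121,0],[0,0,0,0,0.121,0],[0,0,0,0,0.121,0],[0,0,0,0,0.121,0],[0,0,0,0,0.121,0],[0,0,0,0,0.121,0],[0,0,0,0,0.121,0],[0,0,0,0,0.121,0],[0,0,0,0,0.121,0],[0,0,0,0,0,0],[0,0,0,0,0,0],[0,0,0,0,0,0]]'
python3 - <<'E'
from h import *
s=r.get_state();M=R.from_quat(s['eef_rot']).as_matrix();print(np.arctan2(M[1,0],M[0,0]),s['tool_pos'],s['q'])
snap('wrist','w5')
E
```

```text
clock: 9.27
tool_pos: [0.3956, -0.2586, 0.1501]
eef_rot: [-0.706, 0.027, -0.027, 0.707]
contact_force: [-0.1, -0.2, 0.5]
opening: 0.742
clock: 10.27
tool_pos: [0.3959, -0.2578, 0.1504]
eef_rot: [-0.59, 0.389, -0.389, 0.591]
contact_force: [0.1, -0.6, 0.1]
opening: 0.74
-1.1645644276530673 [ 0.39587723 -0.25777809  0.15042536] [ 0.45997009  0.64962222  0.03155898  2.10775947 -0.05193602  0.38509469
 -0.63131868]
```

View pics/w5.png

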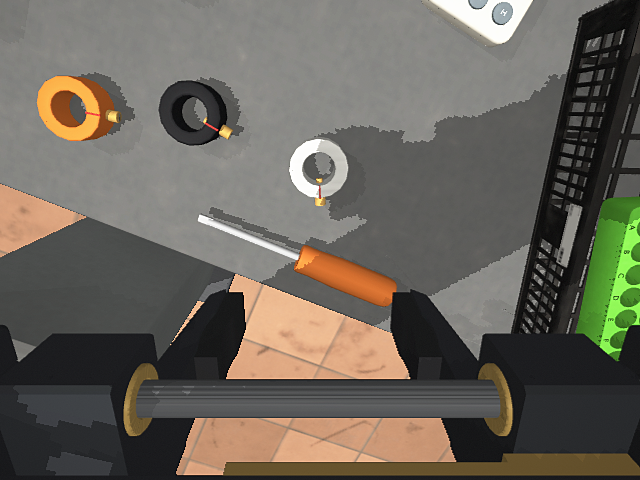

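Run:
```python
from h import *
crop('w5',270,120,370,220,6,'c_w5')
```

```text
(no output)
```

View pics/c_w5.png

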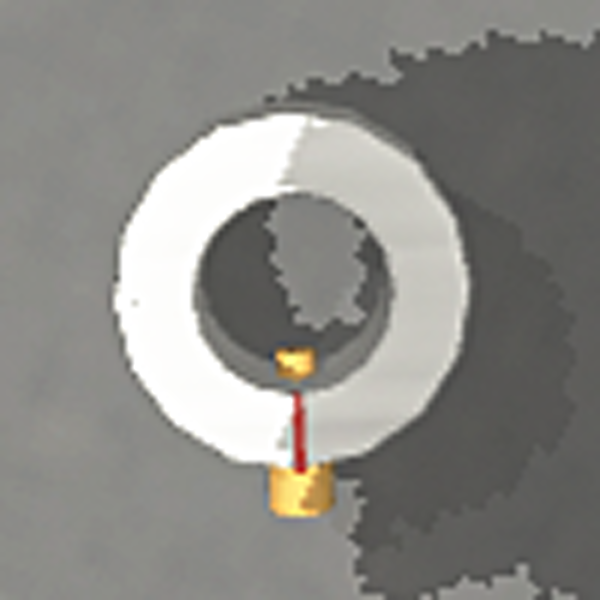

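Run:
```python
from h import *
f=lambda u,v,z:px('w5',270+u/6,120+v/6,z)
ang=lambda a,b:np.arctan2(b[1]-a[1],b[0]-a[0])
ex=[f(115,293,.022),f(468,293,.022),f(295,113,.022),f(295,467,.022)]
bo=[f(195,290,.022),f(392,290,.022),f(295,192,.022),f(295,393,.022)]
print(np.linalg.norm(ex[0]-ex[1]),np.linalg.norm(ex[2]-ex[3]),np.linalg.norm(bo[0]-bo[1]))
c=np.mean(ex,0);print('c',c,np.mean(bo,0))
cc=np.mean(bo,0)
sc=f(301,515,.011);print('screw',sc,np.linalg.norm((sc-c)[:2]),ang(sc,c),'tip->outer',ang(f(301,500,.0152),f(295,350,.0135)),'red',ang(f(300,468,.022),f(297,395,.022)))
s=r.get_state();M=R.from_quat(s['eef_rot']).as_matrix();c=(c+cc)/2
print('shift',M.T@(np.r_[c[:2],.004]-s['tool_pos'])*1000,s['tool_pos'])
```

```text
0.04302091812643627 0.04292276912836387 0.023998461299042945
c [ 0.43475367 -0.24260053  0.022     ] [ 0.43499951 -0.24262754  0.022     ]
screw [ 0.40717751 -0.25566476  0.011     ] 0.030514245375400914 0.4424285788942461 tip->outer 0.44880405055935046 red 0.4495530749358559
shift [  1.37811582 146.48798795  42.03476382] [ 0.39569679 -0.25798197  0.15047976]
```

```bash
python3 -m inch '[[0.7,0,21,0,0,0],[0.7,15,21,0,-0.039,0],[0,35,0,0,0,0],[0,35,0,0,0,0],[0,0,0,0,0,0],[0,0,0,0,0,0],[0,0,0,0,0,0]]'
python3 - <<'E'
from h import *
s=r.get_state();M=R.from_quat(s['eef_rot']).as_matrix();print(np.arctan2(M[1,0],M[0,0]))
print('shift',M.T@(np.r_[.4349,-.2426,.005]-s['tool_pos'])*1000,s['tool_pos'])
E
```

```text
clock: 10.9
tool_pos: [0.4348, -0.2438, 0.0668]
eef_rot: [-0.597, 0.378, -0.379, 0.597]
contact_force: [-0.6, -0.2, -0.1]
opening: 0.737
-1.129848099977396
shift [-1.09194937 61.8145923   0.54113281] [ 0.43481744 -0.24379116  0.06681507]
```

```bash
python3 -m inch '[[-0.5,20,0,0,0,0],[0,20,0,0,0,0],[0,15,0,0,0,0],[0,6.5,0,0,0,0],[0,0,0,0,0,0],[0,0,0,0,0,0]]'; python3 -m inch '[[0,0,0,0,0,0],[0,0,0,0,0,0],[0,0,0,0,0,0],[0,0,0,0,0,0],[0,0,0,0,0,0],[0,0,0,0,0,0]]' 30 20
python3 - <<'E'
from h import *
s=r.get_state();M=R.from_quat(s['eef_rot']).as_matrix();print(M.round(3),np.arctan2(M[1,0],M[0,0]),s['opening']*88.1)
print('shift',M.T@(np.r_[.4349,-.2426,.005]-s['tool_pos'])*1000,s['tool_pos'])
snap('wrist','w6')
E
```

```text
clock: 11.4
tool_pos: [0.4352, -0.2435, 0.0056]
eef_rot: [-0.597, 0.378, -0.379, 0.597]
contact_force: [0.3, 0.2, 0.5]
opening: 0.74
clock: 11.9
tool_pos: [0.4347, -0.2429, 0.0049]
eef_rot: [-0.597, 0.378, -0.379, 0.597]
contact_force: [-1.0, 0.5, 6.0]
opening: 0.495
[[ 0.427  0.001  0.904]
 [-0.904 -0.     0.427]
 [ 0.001 -1.     0.001]] -1.1298415457973336 43.6290361858636
shift [-0.18339906 -0.13870551  0.35754303] [ 0.43465505 -0.24291849  0.00486117]
```

View pics/w6.png

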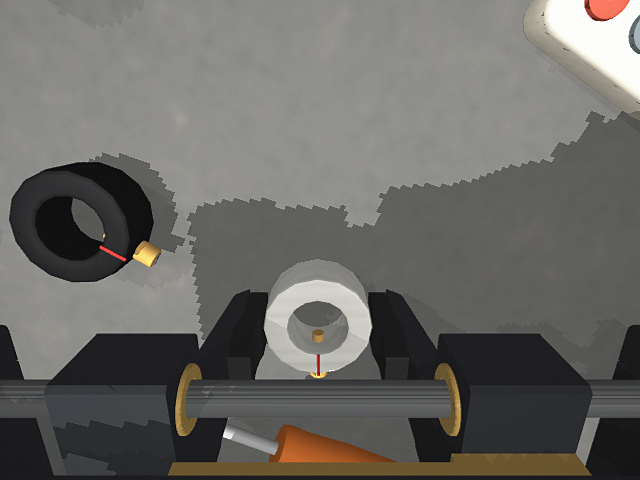

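The collar is gripped at 43.6 mm opening, with the screw at (318,375) pointing towards tool −z. Measuring its offset in the hand.

Run:
```python
from h import *
crop('w6',250,250,390,390,5,'c_w6')
```

```text
(no output)
```

View pics/c_w6.png

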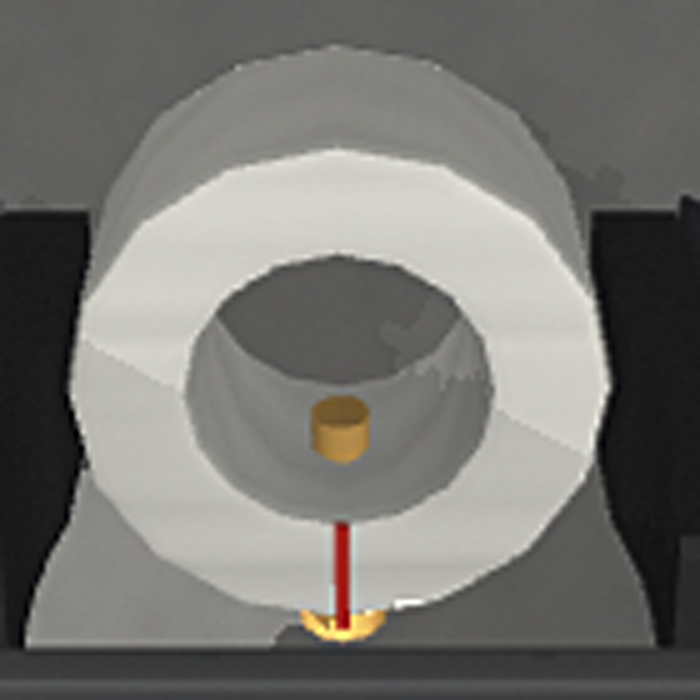

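Run:
```python
from h import *
f=lambda u,v,z:px('w6',250+u/5,250+v/5,z)
s=r.get_state();M=R.from_quat(s['eef_rot']).as_matrix()
t=lambda p:(M.T@(p-s['tool_pos'])*1000).round(2)
bo=[f(185,390,.022),f(494,390,.022),f(340,255,.022),f(340,523,.022)]
ex=[f(70,385,.022),f(610,385,.022),f(340,150,.022),f(340,612,.022)]
for p in bo+ex: print(t(p))
print('mean',t(np.mean(bo,0)),t(np.mean(ex,0)))
print('red',t(f(343,523,.022)),t(f(343,625,.022)))
```

```text
[-11.56 -17.12   0.72]
[ 13.04 -17.11   0.74]
[  0.77 -17.11  12.79]
[  0.8  -17.12 -11.81]
[-20.69 -17.13   1.17]
[ 22.25 -17.1    1.21]
[  0.75 -17.1   21.75]
[  0.81 -17.13 -20.59]
mean [  0.76 -17.12   0.61] [  0.78 -17.11   0.89]
red [  1.04 -17.12 -11.81] [  1.06 -17.13 -21.89]
```

```bash
python3 -m inch '[[0,-10,0,0,0,0],[0,-20,0,0,0,0],[0,-25,0,0,0,0],[0,-25,0,0,0,0],[0,-25,0,0,0,0],[0,-25,0,0,0,0],[0,0,0,0,0,0]]' 30 25; python3 -m inch '[[-26.6,0,19.6,0,0,0],[-26.6,0,19.6,0,0,0],[-26.6,0,19.6,0,0,0],[-26.6,0,19.6,0,0,0],[-26.6,0,19.6,0,0,0],[-26.6,0,19.6,0,0,0],[-26.6,0,19.6,0,0,0],[-26.6,0,19.6,0,0,0],[-26.6,0,19.6,0,0,0],[-26.6,0,19.6,0,0,0]]'; python3 -m inch '[[0,0,0,0,0.104,0],[0,0,0,0,0.104,0],[0,0,0,0,0.104,0],[0,0,0,0,0.104,0],[0,0,0,0,0.103,0],[0,0,0,0,0,0],[0,0,0,0,0,0],[0,0,0,0,0,0]]'
python3 - <<'E'
from h import *
s=r.get_state();M=R.from_quat(s['eef_rot']).as_matrix();print(M.round(3),np.arctan2(M[1,0],M[0,0]),s['opening']*88.1,s['contact_force'])
print('shift',M.T@(np.r_[.498,.0815,.0719]-s['tool_pos'])*1000,s['tool_pos'])
snap('wrist','w7')
E
```

```text
clock: 12.53
tool_pos: [0.4361, -0.2441, 0.1384]
eef_rot: [-0.597, 0.376, -0.381, 0.597]
contact_force: [0.8, -0.9, -1.1]
opening: 0.497
clock: 13.37
tool_pos: [0.4975, 0.0829, 0.1337]
eef_rot: [0.598, -0.379, 0.378, -0.597]
contact_force: [0.3, -0.1, -1.6]
opening: 0.494
clock: 14.03
tool_pos: [0.4978, 0.0813, 0.1339]
eef_rot: [-0.481, 0.519, -0.518, 0.481]
contact_force: [-0.4, 0.5, -2.0]
opening: 0.496
[[-0.075 -0.001  0.997]
 [-0.997 -0.    -0.075]
 [ 0.    -1.    -0.001]] -1.6462653837385592 43.735707925224176 [-0.41437826  0.46272997 -1.97909662]
shift [-0.23099025 62.0360041   0.21054433] [0.49781037 0.08129214 0.13393615]
```

View pics/w7.png

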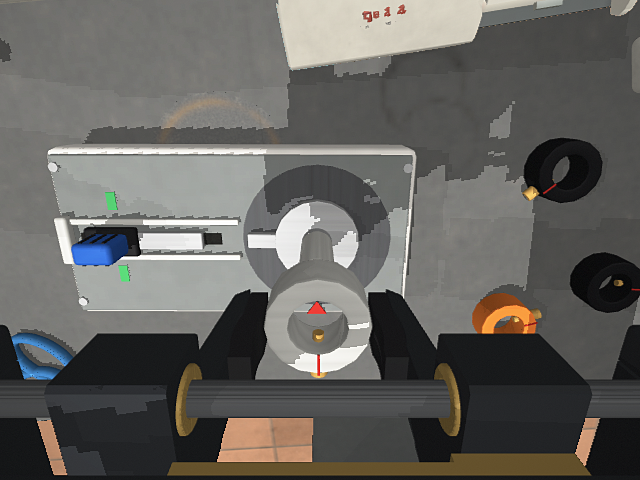

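Run:
```python
from h import *
s=r.get_state();M=R.from_quat(s['eef_rot']).as_matrix()
t=lambda p:(M.T@(p-s['tool_pos'])*1000).round(2)
f=lambda u,v,z:px('w7',u,v,z)
print('hub L,R',t(f(277,236,.0475)),t(f(358,236,.0475)),'top',t(f(317,199,.0475)))
print('disc',t(f(243,240,.04)),t(f(390,240,.04)),t(f(317,165,.04)))
print('ptr tip',t(f(317,302,.04)), 'shaft sides', t(f(302,245,.09)),t(f(333,245,.09)))
print('collar bore', t(f(288,325,.151)),t(f(347,325,.151)))
```

```text
hub L,R [-25.58  86.49   4.39] [27.68 86.49  4.49] top [ 0.69 86.48 29.3 ]
disc [-49.69  93.99  -1.08] [50.44 93.99 -0.91] [ 0.66 93.97 49.68]
ptr tip [  0.77  94.01 -48.49] shaft sides [-7.34 43.98 13.76] [ 9.45 43.98 13.79]
collar bore [-10.61 -17.01   2.36] [ 12.81 -17.01   2.4 ]
```

```bash
python3 -m inch '[[0,8,0,0,0,0],[0,8,0,0,0,0],[0,6,0,0,0,0],[0,4,0,0,0,0],[0,0,0,0,0,0]]'
```

```text
clock: 14.5
tool_pos: [0.4974, 0.0811, 0.1069]
eef_rot: [-0.481, 0.52, -0.519, 0.479]
contact_force: [-0.1, 0.2, -1.8]
opening: 0.497
```

```bash
python3 -m inch '[[0,3,0,0,0,0],[0,3,0,0,0,0],[0,0,0,0,0,0]]'; python3 -m inch '[[0,3,0,0,0,0],[0,3,0,0,0,0],[0,0,0,0,0,0]]'
```

```text
clock: 14.75
tool_pos: [0.498, 0.0813, 0.1017]
eef_rot: [-0.48, 0.519, -0.519, 0.48]
contact_force: [0.7, -0.3, -1.6]
opening: 0.496
clock: 15.0
tool_pos: [0.4979, 0.0813, 0.0957]
eef_rot: [-0.48, 0.519, -0.519, 0.48]
contact_force: [-0.9, 0.5, -1.7]
opening: 0.501
```

```bash
python3 -m inch '[[0,3,0,0,0,0],[0,3,0,0,0,0],[0,0,0,0,0,0]]'; python3 -m inch '[[0,3,0,0,0,0],[0,3,0,0,0,0],[0,0,0,0,0,0]]'; python3 -m inch '[[0,3,0,0,0,0],[0,3,0,0,0,0],[0,0,0,0,0,0]]'
```

```text
clock: 15.25
tool_pos: [0.4979, 0.0813, 0.0896]
eef_rot: [-0.48, 0.519, -0.519, 0.48]
contact_force: [0.4, -0.6, -1.7]
opening: 0.496
clock: 15.5
tool_pos: [0.4979, 0.0813, 0.0836]
eef_rot: [-0.48, 0.519, -0.519, 0.48]
contact_force: [0.4, 0.2, -2.3]
opening: 0.496
clock: 15.75
tool_pos: [0.4979, 0.0813, 0.0776]
eef_rot: [-0.48, 0.519, -0.519, 0.48]
contact_force: [0.5, -0.3, -1.5]
opening: 0.495
```

```bash
python3 -m inch '[[0,3,0,0,0,0],[0,3,0,0,0,0],[0,0,0,0,0,0],[0,0,0,0,0,0],[0,0,0,0,0,0]]'
python3 - <<'E'
from h import *
s=r.get_state();print(s['moment'],s['contact_force'])
for c in ('wrist','side'): snap(c,c[0]+'8')
crop('w8',240,200,400,390,4,'c_w8'); crop('s8',250,150,350,250,6,'c_s8')
E
```

```text
clock: 16.17
tool_pos: [0.4982, 0.0813, 0.0721]
eef_rot: [0.48, -0.519, 0.519, -0.48]
contact_force: [0.4, 0.8, -1.8]
opening: 0.496
[ 0.0425023   0.12444849 -0.00441253] [ 0.35406424  0.81394939 -1.81871269]
```

View pics/c_w8.png

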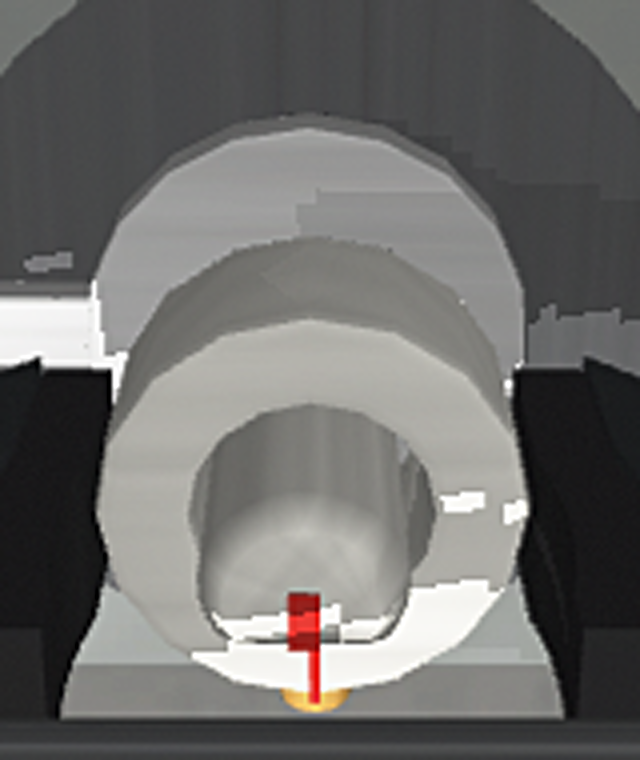

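View pics/c_s8.png

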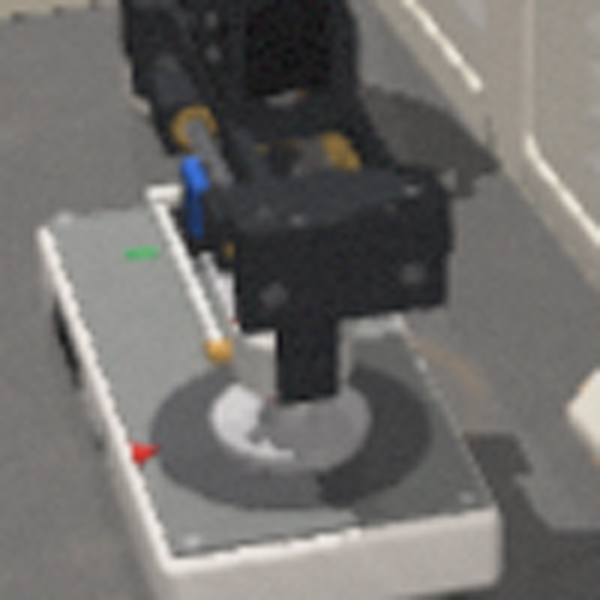

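```bash
python3 -m inch '[[-0.5,0,0,0,0,0],[0,0,0,0,0,0],[0,0,0,0,0,0],[0,0,0,0,0,0]]'
python3 - <<'E'
from h import *
s=r.get_state();print(s['contact_force'],abs(s['qd']).max(),s['opening']*88.1, R.from_quat(s['eef_rot']).as_matrix()[2])
print(r.finish_job())
E
```

```text
clock: 16.6
tool_pos: [0.4982, 0.0818, 0.0722]
eef_rot: [0.48, -0.519, 0.519, -0.48]
contact_force: [0.2, -0.4, -1.8]
opening: 0.493
[ 0.18311336 -0.44457783 -1.75653738] 0.0012745943468368665 43.43837670515003 [-5.07895957e-05 -9.99999981e-01  1.87537505e-04]
the job is handed in; nothing more can be done
None
```

The collar is on the shaft, held still and level in the gripper with its set-screw on the flat. I handed the job in at about 16.6 s of the 69 s allowed; no verdict is reported.

- **Lock slide:** I gripped the blue grip and drew it back about 40 mm until it stopped under about 8 N. It now sits beside the green marks.
- **Shaft:** I gripped it on the flat (the fingers read 15.7 mm) and turned it +1.40 rad. A picture then showed the red line, dog and pointer agreeing within about 0.005 rad.
- **Collar:** I took the aluminium collar across its y and lowered it over the shaft without any rise in force. At the end:
  - **Height:** its centre is about 78 mm above the bench, which is mid-flat.
  - **Level:** the tool is vertical to within 0.001 rad.
  - **Grip:** the fingers read 43.4 mm and the joints are still.
  - **Force:** the only load is about 1.8 N downward, roughly the collar's weight, so it is not pressing on the shaft.

My estimates of the shaft axis from the camera and from the grip differed by about 1 mm. In the last picture the bore gap was also slightly uneven, so I moved the collar 0.5 mm to even it out and took no picture after that. The screwdriver and timer stayed clear of my moves and I saw no sign of contact, but I took no final picture of them or the cartridge to confirm.

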